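# Third hand for a drawer pull

## Robot

A 7-joint arm with a two-finger parallel gripper is mounted at the origin on the work surface. World frame = base frame: x ahead of the robot, y to its left, z up, the work surface at z = 0. Lengths are in m, angles in rad, forces in N, time in s.
With the tool pointing down it reaches from about 0.425 to 0.925 m from the base axis. Payload 6.8 kg.
Tool frame: the origin (TCP) lies on the centre line of the jaws, within the pads' length; the fingertips stand 25 mm ahead of it and the grasp point (between the pads) lies 6 mm ahead of it; z points along the fingers, y is the line along which they close (so a half turn about z gives the same grasp; the last joint's range is limited). The gripper opens to 85 mm and grips with 20 to 120 N. Pads are 22 mm wide; open, the fingers measure 114 mm over their backs; the gripper's body (76 mm by 85 mm) begins 54 mm behind the grasp point. The pads swing forward as they close: fully open they stand 13 mm farther back than shut.
Start: joints at [-1.404, 0.477, 0.022, 1.555, -0.011, 1.109, -0.083], TCP at [0.183, 0.65, 0.256] pointing down, gripper open.
Joint ranges: [-2.96, 2.96], [-0.34, 2.1], [-1.41, 1.46], [0.24, 2.44], [-1.37, 4.51], [0.17, 1.92], [-2.96, 2.96]. Speed limits (rad/s): [2.39, 2.39, 3.14, 3.14, 3.14, 3.14, 3.14].

## Interface

Orientations are given as a rotation vector (axis times angle).
In Python, from bench import status, imaging, workorder gives the robot as it stands.
- The arm moves only by the tool send_rows, never from a script. Its argument "steps" is a list of rows, each an object of numbers: "dx", "dy", "dz": the shift along the tool's x, y, z in cm; "yaw": the turn about the tool's z in degrees; "gripper": the opening, from 0 (shut) to 1 (fully open). A call has 1 to 5 rows; each row is the pose to reach, as a shift and turn from the pose commanded when the call began, along the tool's axes at that moment; what a row does not reach only later rows make up. A row lasts 1/8 s, in which the tool goes at most 62.5 mm and 10.7 degrees, less where a joint would pass 70% of its speed; a pose out of reach is approached as far as the arm can. A call with a gripper value outside its range is refused whole. The fingers move at their own pace and stop on an object; "force" is the grip in N (left out, the last holds). Time passes only in rows, so rows that repeat a pose let the fingers close. It gives the time, the measured TCP pose, the force, the opening and the grip force at its end, in the units of the state.
- status.get_obs(): the state, without advancing time (a new reading comes with each control period).
- imaging.grab_frame(name): name is "scene" or "top" or "wrist"; returns a dict with "color" (384x512x3 uint8, red, green, blue), "depth" (384x512 float32, m along the optical axis (not along the pixel's ray), 0 where there is no reading), "K" (3x3 intrinsics, pixels), "R" (3x3) and "t" (3): a world point X has camera coordinates R X + t. Camera axes: x right, y down, z forward; pixel columns grow to the right and rows downward; lengths in m; the calibration is good to about 2 mm. A picture is of the moment at which its call begins.
- workorder.hand_in(): hands the job in; it is judged then, once.
The state is a dict: "clock": time; "joints": joint angles; "qvel": joint speeds; "tau": joint torques, N m; "tcp_pos": TCP position; "orientation": TCP orientation; "contact_force": force on the tool from outside, world axes, zero at the start; "moment": the same for the moment, N m; "grip_width": finger opening in m; "gripper_force": force on a finger pad.
Only numpy, scipy, OpenCV 4.12 (cv2) and the standard library are available. Lean on these libraries where they do the work, as an engineer would, in place of code of your own. Each camera call takes 0.05 s, during which the arm holds its last target. There are 200 camera calls.

## Task

The black bow handle of this kitchen drawer has to be screwed back on from inside the drawer: pick the handle up from the worktop, bring it gently up to the white drawer front with both feet flat over the two screw holes, and press it straight against the front with a steady push of about 10 newtons (never a hard shove) so that someone can drive the screws. Touch the painted drawer only with the handle, leave the other things on the worktop alone, and finish while still gripping and pressing the handle: keep the push steady for a few seconds, do not let go, and end the program holding it there.

Things in the scene. Friction and masses are not known exactly. Their poses are not given: they have to be found in the camera images.
- handle: Loose black bow handle, 0.12 kg, lying flat: a bar 140 mm long along its y (10 mm thick in x, 18 mm tall) with two legs ending in flat feet, 20 mm wide, 18 mm tall, at y = -64 and +64 mm. Origin midway between the feet's flat end faces, at half height (9 mm above the worktop at the start). x points out of the feet, away from the bar; z up. 36 mm are free between the bar and the plane of the feet.
- grip (a point): Middle of the handle's bar (handle frame x = -41 mm, y = 0, half height), the place to grip it from above across its 10 mm thickness. Same axes as the handle.
- mount (a point): Point on the white drawer front's outer face (towards the robot), midway between the two 6 mm screw holes, which lie 64 mm to either side along its y, 88 mm above the worktop, 37 mm below the front's top edge. x points into the drawer (the way to press), z up. Moves with the drawer. Front: 280 mm wide, 18 mm thick, centred on this point; brass screw heads mark the holes inside.
- drawer (a joint): How far the drawer has been pushed in (m), 0 untouched to 0.025 at its hard stop. The drawer slides on runners against two soft rubber buffers: it gives 1 mm for each newton of push (1000 N/m) and springs back; friction is small (about 0.2 N).
- runner: The low plywood frame with steel side runners (about 285 mm deep, 274 mm wide, 60 mm tall at the back) fixed to the worktop, which carries the drawer. Origin on the worktop under the middle of the drawer's outer front face when the drawer is untouched; x points into the drawer, z up.
- screwdriver: Bystander: a loose screwdriver 190 mm long lying on the worktop near the robot, x along it.
- jar: Bystander: a standing spice jar, 44 mm across, 85 mm tall. Origin at the centre of its underside.
- mug: Bystander: a standing white mug, 80 mm across, 90 mm tall. Origin at the centre of its underside.
- knob: Bystander: a small white ceramic drawer knob standing on its foot, 34 mm across, 33 mm tall. Origin at the centre of its underside.

How it is judged:
On the way, in this order (a step that is already met when the one before it is completed fails the run):
1. the handle is held in the fingers, clear of the worktop and not yet touching the drawer (height (world z) of handle above 0.04 m and contact force between handle and the fingers above 2 N and contact force between handle and runner below 0.2 N), for 0.2 s.
2. the handle's feet press on the drawer front over the holes with 6 to 14 N, steadily for 1.5 s (contact force between handle and runner between 6 and 14 N and x of handle in the frame of mount between -0.006 and 0.006 m and y of handle in the frame of mount between -0.007 and 0.007 m and z of handle in the frame of mount between -0.006 and 0.006 m and angle between the x axis of handle and the x axis of mount, either way round below 0.07 rad and angle between the y axis of handle and the y axis of mount, either way round below 0.07 rad and contact force between handle and the fingers above 2 N and height (world z) of handle above 0.06 m), for 1.5 s.
At the end, for the whole second after the job is handed in: The gripper still holds the handle, its feet flat on the drawer front (within 6 mm, 0.07 rad) and covering the two holes (within 7 mm along the front, 6 mm in height), pressing with a steady 6 to 14 N, handle and drawer at rest (all of step 2 and linear speed of handle below 0.01 m/s and velocity of joint drawer between -0.005 and 0.005 m/s); the arm keeps its last pose, push and grip.
It fails at once if the handle is shoved against the drawer with more than 25 N (contact force between handle and runner above 25 N).
It fails at once if the robot itself pushes on the drawer or its frame (contact force between any of the fingers, the arm and runner above 2 N).
It fails at once if a bystander (screwdriver, jar, mug or knob) is moved more than 25 mm (distance of any of screwdriver, jar, mug, knob from where it was at the start of the episode above 0.025 m).
It also fails if it takes over 51 s, if anything falls off the work surface, if the arm or the gripper's body presses on something with over 40 N, if the wrist force passes 120 N, or if a joint passes its speed limit or range.

## Working session

There is one attempt and no reset: what is moved stays moved. The work goes in short steps, Python scripts to look and compute and a tool call to move; the robot and the scene stay as the last step left them, time stands still between calls to the robot, and variables do not carry over. Pictures are saved under pics/ and viewed, at most 10 in all, crops included, and the job is handed in when it is done.

Besides the shell and the picture viewer there is one more tool, called by a JSON object that holds its "name" and its "arguments", one argument or row to a line. send_rows: Moves the arm, as the interface text tells. Its arguments: {"type":"object","properties":{"steps":{"type":"array"},"force":{"type":"number"}},"required":["steps"]}

```bash
mkdir -p pics; ls; cat > h.py <<'E'
import numpy as np, cv2
from bench import status, imaging, workorder
from scipy.spatial.transform import Rotation as Rn
def grab(n, save=None):
    f=imaging.grab_frame(n)
    if save: cv2.imwrite('pics/'+save, f['color'][:,:,::-1]); np.savez('pics/'+save[:-4]+'.npz',**f)
    return f
def cloud(f):
    d=f['depth'];v,u=np.mgrid[:d.shape[0],:d.shape[1]]
    p=np.stack([(u-f['K'][0,2])/f['K'][0,0]*d,(v-f['K'][1,2])/f['K'][1,1]*d,d],-1)
    return (p-f['t'])@f['R']
E
python3 - <<'E'
from h import *
for n in('scene','top','wrist'): grab(n,n+'0.png')
a=[cv2.imread(f'pics/{n}0.png') for n in('scene','top')]
o=status.get_obs(); print({k:np.round(v,3) for k,v in o.items()})
for n in('scene','top'):
    f=np.load(f'pics/{n}0.npz'); print(n,f['K'][0],(-f['R'].T@f['t']).round(3), f['R'].round(2).tolist())
E
```

```text
pics
{'clock': np.float64(0.15), 'joints': array([-1.404,  0.478,  0.022,  1.556, -0.012,  1.109, -0.083]), 'qvel': array([-0.   , -0.002, -0.001, -0.002, -0.001, -0.001, -0.001]), 'tau': array([ 2.0000e-03, -5.9692e+01,  1.6100e+00, -2.8149e+01,  1.3000e-02,
        7.0000e-03,  0.0000e+00]), 'tcp_pos': array([0.183, 0.649, 0.256]), 'orientation': array([-4.300e-01, -3.112e+00,  2.000e-03]), 'contact_force': array([ 0.713, -0.034,  0.804]), 'moment': array([-0.074,  0.003,  0.037]), 'gripper_force': np.float64(0.0), 'grip_width': np.float64(0.086)}
scene [348.93150414   0.         257.84708539] [ 1.202 -0.282  0.639] [[0.39, 0.92, 0.01], [0.56, -0.23, -0.79], [-0.73, 0.31, -0.61]]
top [458.5442986    0.         259.84163943] [ 0.431 -0.008  1.373] [[-0.02, -1.0, -0.03], [-1.0, 0.03, -0.08], [0.08, 0.03, -1.0]]
```

View pics/top0.png

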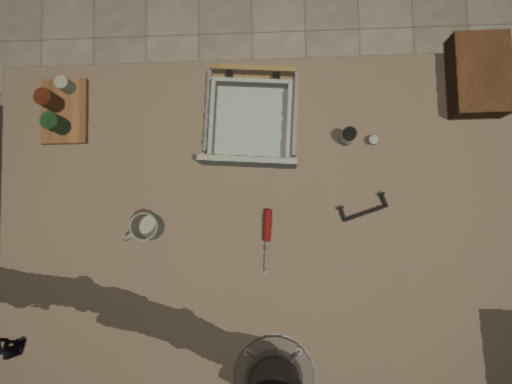

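View pics/scene0.png

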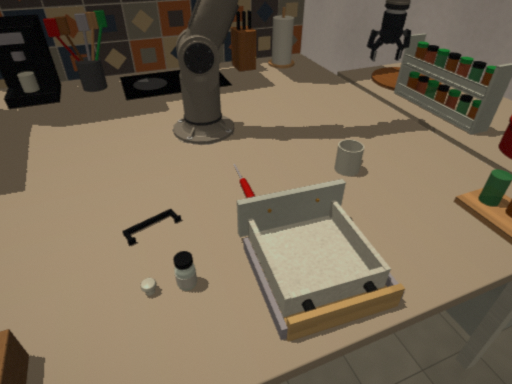

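Top view: the drawer front runs from about (198,158) to (296,160). The handle's bar runs from about (343,220) to (386,205), with feet at (341,209) and (382,195). The jar is at (348,135), the knob at (373,140), the mug at (144,227) and the screwdriver at (267,240). The scene view confirms this layout, with brass screw heads visible inside the front at (269,211) and (317,200).

```bash
python3 - <<'E'
from h import *
f=np.load('pics/top0.npz'); P=cloud(f); c=f['color'].astype(int)
# handle
m=np.zeros(c.shape[:2],bool); m[185:228,330:395]=1
m&=(c.max(2)<60)
Q=P[m]; print('handle n',len(Q),'z pct',np.percentile(Q[:,2],[5,50,95]).round(4))
# back-project on z=0.018 plane
v,u=np.nonzero(m); K=f['K'];R=f['R'];t=f['t']
ray=np.c_[(u-K[0,2])/K[0,0],(v-K[1,2])/K[1,1],np.ones(len(u))]@R; C=-R.T@t
X=C+ray*((0.018-C[2])/ray[:,2])[:,None]
r=cv2.minAreaRect((X[:,:2]*1000).astype(np.float32)); print('rect',r, cv2.boxPoints(r).round(1).tolist())
# front top edge
m=np.zeros(c.shape[:2],bool); m[145:175,190:305]=1
m&=(P[...,2]>0.115)&(P[...,2]<0.135)
Q=P[m]; print('front n',len(Q),np.median(Q[:,2]).round(4))
r=cv2.minAreaRect((Q[:,:2]*1000).astype(np.float32)); print('rect',r,cv2.boxPoints(r).round(1).tolist())
# scene camera: front face/inner
for n in('scene',):
    f=np.load('pics/scene0.npz');P=cloud(f)
    m=np.zeros(c.shape[:2],bool); m[180:240,232:350]=1
    m&=(P[...,2]>0.121)&(P[...,2]<0.13); Q=P[m]
    r=cv2.minAreaRect((Q[:,:2]*1000).astype(np.float32)); print(n,len(Q),r,cv2.boxPoints(r).round(1).tolist())
    for uv in((269,211),(317,200)): print(uv,P[uv[1],uv[0]].round(4))
    c=f['color'].astype(int); m=np.zeros(c.shape[:2],bool); m[205:246,118:185]=1; m&=c.max(2)<60
    v,u=np.nonzero(m); K=f['K'];R=f['R'];t=f['t']
    ray=np.c_[(u-K[0,2])/K[0,0],(v-K[1,2])/K[1,1],np.ones(len(u))]@R; C=-R.T@t
    X=C+ray*((0.012-C[2])/ray[:,2])[:,None]
    r=cv2.minAreaRect((X[:,:2]*1000).astype(np.float32)); print('handle',r,cv2.boxPoints(r).round(1).tolist())
o=status.get_obs(); print(Rn.from_rotvec(o['orientation']).as_matrix().round(3).tolist())
a=cv2.imread('pics/top0.png')[120:240,190:400]; cv2.imwrite('pics/crop.png',cv2.resize(a,None,fx=3.8,fy=3.8,interpolation=cv2.INTER_CUBIC))
E
```

```text
handle n 78 z pct [0.0128 0.0178 0.0228]
rect ((483.6260986328125, -273.05694580078125), (34.05048370361328, 134.65530395507812), 17.73678207397461) [[446.8999938964844, -214.10000610351562], [487.8999938964844, -342.3999938964844], [520.4000244140625, -332.0], [479.29998779296875, -203.6999969482422]]
front n 700 0.1249
rect ((620.4412841796875, 59.99102020263672), (279.5155944824219, 19.076000213623047), 85.71932983398438) [[600.5, -78.69999694824219], [619.5, -80.0999984741211], [640.4000244140625, 198.60000610351562], [621.4000244140625, 200.10000610351562]]
scene 597 ((622.438720703125, 57.158477783203125), (279.13226318359375, 21.943010330200195), 85.55632019042969) [[600.7000122070312, -81.0999984741211], [622.5999755859375, -82.80000305175781], [644.2000122070312, 195.5], [622.2999877929688, 197.1999969482422]]
(269, 211) [ 0.6293 -0.0068  0.0864]
(317, 200) [0.6381 0.1207 0.0884]
handle ((490.5423278808594, -274.8652038574219), (58.12595748901367, 145.4678497314453), 18.092594146728516) [[440.29998779296875, -214.8000030517578], [485.5, -353.0], [540.7999877929688, -335.0], [495.6000061035156, -196.6999969482422]]
[[-0.962, 0.271, -0.0], [0.271, 0.962, -0.001], [-0.0, -0.001, -1.0]]
```

View pics/crop.png

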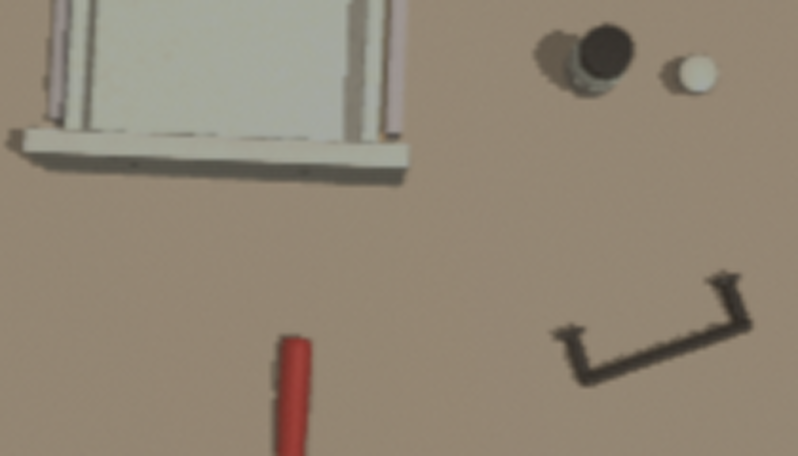

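The crop shows the bar ends at about (585,380) and (748,325), and the foot faces at about (570,330) and (722,278), in 3.8x crop pixels.

```bash
cat >> h.py <<'E'
def proj(f,u,v,z):
    K=f['K'];C=-f['R'].T@f['t']; r=np.array([(u-K[0,2])/K[0,0],(v-K[1,2])/K[1,1],1])@f['R']
    return C+r*(z-C[2])/r[2]
def rel(p,ang,o=None,pose=None):
    """shift (cm, tool axes) and yaw (deg) to bring TCP to p, tool y at world angle ang (deg)"""
    o=o or status.get_obs(); R=Rn.from_rotvec(o['orientation']).as_matrix()
    a=np.degrees(np.arctan2(R[1,1],R[0,1])); y=(a-ang+180)%360-180
    print('tcp',o['tcp_pos'].round(4),'tooly',round(a,2),'tilt',R[:,2].round(3),'F',o['contact_force'].round(1),'t',o['clock'].round(2))
    print('-> dxyz cm',(R.T@(np.array(p)-o['tcp_pos'])*100).round(2),'yaw',y.round(2))
E
python3 - <<'E'
from h import *
f=np.load('pics/top0.npz')
g=lambda x,y,z: proj(f,190+(x+.5)/3.8-.5,120+(y+.5)/3.8-.5,z)[:2]
for z in(.018,):
  p=[g(585,380,z),g(748,325,z),g(570,330,z),g(722,278,z)]
  print(np.round(p,4)); b=(p[0]+p[1])/2; ft=(p[2]+p[3])/2
  print('bar',b,'feet',ft,np.linalg.norm(p[0]-p[1]),np.linalg.norm(b-ft), np.degrees(np.arctan2(*(p[0]-p[1])))*-1)
rel((.5,.22,.25),30)
E
```

```text
[[ 0.4478 -0.2159]
 [ 0.487  -0.3428]
 [ 0.4867 -0.2059]
 [ 0.5239 -0.3245]]
bar [ 0.46740152 -0.27934337] feet [ 0.50529426 -0.26521274] 0.1328014072456662 0.0404417417650267 17.155350573571603Traceback (most recent call last):
  File "<stdin>", line 8, in <module>
  File "h.py", line 19, in rel
    print('tcp',o['tcp_pos'].round(4),'tooly',round(a,2),'tilt',R[:,2].round(3),'F',o['contact_force'].round(1),'t',o['clock'].round(2))
                                                                                                                    ^^^^^^^^^^^^^^^^
AttributeError: 'float' object has no attribute 'round'
```

```bash
sed -i "s/o\['clock'\].round(2)/round(float(o['clock']),2)/" h.py
```

{"name": "send_rows", "arguments": {
  "steps": [
    {"dx":-42,"dy":-33,"dz":0,"yaw":45,"gripper":0.6},
    {"dx":-42,"dy":-33,"dz":0,"yaw":45,"gripper":0.6},
    {"dx":-42,"dy":-33,"dz":0,"yaw":45,"gripper":0.6},
    {"dx":-42,"dy":-33,"dz":0,"yaw":45,"gripper":0.6},
    {"dx":-42,"dy":-33,"dz":0,"yaw":45,"gripper":0.6}
  ]
}}

```text
clock: 0.78
tcp_pos: [0.3681, 0.3953, 0.2563]
orientation: [1.592, 2.708, 0.0]
contact_force: [0.4, 0.4, -1.2]
grip_width: 0.0512
gripper_force: 0.0
```

```bash
python3 -c "
from h import *
rel((.45,-.20,.25),17.5)"
```

```text
tcp [0.3681 0.3953 0.2563] tooly 29.1 tilt [ 0.  0. -1.] F [ 0.4  0.4 -1.2] t 0.78
-> dxyz cm [-56.   -21.8    0.62] yaw 11.6
```

{"name": "send_rows", "arguments": {
  "steps": [
    {"dx":-57,"dy":-20,"dz":0,"yaw":11.6},
    {"dx":-57,"dy":-20,"dz":0,"yaw":11.6},
    {"dx":-57,"dy":-20,"dz":0,"yaw":11.6},
    {"dx":-57,"dy":-20,"dz":0,"yaw":11.6},
    {"dx":-57,"dy":-20,"dz":0,"yaw":11.6}
  ]
}}

```text
validation failed for argument at $.st...
```

```bash
python3 -c "
from h import *
rel((.467,-.277,.20),17.5)"
```

```text
tcp [0.3681 0.3953 0.2563] tooly 29.1 tilt [ 0.  0. -1.] F [ 0.4  0.4 -1.2] t 0.78
-> dxyz cm [-63.56 -24.06   5.62] yaw 11.6
```

{"name": "send_rows", "arguments": {
  "steps": [
    {"dx":-30,"dy":-8,"dz":0,"yaw":11.6,"gripper":0.6},
    {"dx":-30,"dy":-8,"dz":0,"yaw":11.6,"gripper":0.6},
    {"dx":-30,"dy":-8,"dz":0,"yaw":11.6,"gripper":0.6},
    {"dx":-30,"dy":-8,"dz":0,"yaw":11.6,"gripper":0.6},
    {"dx":-30,"dy":-8,"dz":0,"yaw":11.6,"gripper":0.6}
  ]
}}

```text
clock: 1.4
tcp_pos: [0.4442, 0.0943, 0.2564]
orientation: [-1.854, -2.536, -0.001]
contact_force: [1.5, 0.8, 0.7]
grip_width: 0.0513
gripper_force: 0.0
```

```bash
python3 -c "
from h import *
rel((.467,-.277,.20),17.5)"
```

```text
tcp [0.4442 0.0943 0.2564] tooly 17.65 tilt [ 0.     0.001 -1.   ] F [1.5 0.8 0.7] t 1.4
-> dxyz cm [-36.08  -9.09   5.62] yaw 0.15
```

{"name": "send_rows", "arguments": {
  "steps": [
    {"dx":-36,"dy":-9,"dz":3,"yaw":0,"gripper":0.6},
    {"dx":-36,"dy":-9,"dz":3,"yaw":0,"gripper":0.6},
    {"dx":-36,"dy":-9,"dz":3,"yaw":0,"gripper":0.6},
    {"dx":-36,"dy":-9,"dz":3,"yaw":0,"gripper":0.6},
    {"dx":-36,"dy":-9,"dz":3,"yaw":0,"gripper":0.6}
  ]
}}

```text
clock: 2.02
tcp_pos: [0.4637, -0.2162, 0.231]
orientation: [1.853, 2.537, 0.001]
contact_force: [1.2, 0.5, -0.5]
grip_width: 0.0511
gripper_force: 0.0
```

{"name": "send_rows", "arguments": {
  "steps": [
    {"dx":-5,"dy":-1.2,"dz":5,"yaw":0,"gripper":0.6},
    {"dx":-5,"dy":-1.2,"dz":5,"yaw":0,"gripper":0.6},
    {"dx":-5,"dy":-1.2,"dz":5,"yaw":0,"gripper":0.6}
  ]
}}

```text
clock: 2.4
tcp_pos: [0.467, -0.2657, 0.1806]
orientation: [-1.854, -2.534, 0.001]
contact_force: [0.7, -0.1, 0.8]
grip_width: 0.0514
gripper_force: 0.0
```

```bash
python3 -c "
from h import *
f=grab('wrist','w1.png')
rel((.467,-.277,.10),17.5)
print(f['K'][0,0],f['R'].round(2).tolist(),(-f['R'].T@f['t']).round(3))"
```

```text
tcp [ 0.4678 -0.2649  0.1814] tooly 17.7 tilt [ 0.     0.001 -1.   ] F [0.4 0.6 0.1] t 2.45
-> dxyz cm [-1.13 -0.44  8.13] yaw 0.2
313.0975456461522 [[0.95, 0.3, -0.0], [0.29, -0.91, 0.3], [0.09, -0.28, -0.95]] [ 0.445 -0.193  0.299]
```

View pics/w1.png

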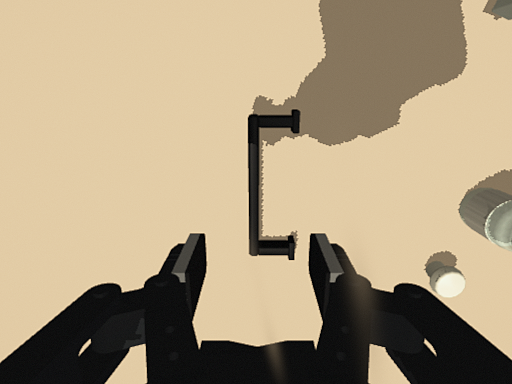

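The wrist view shows the bar nearly upright in the image, from (254,116) to (254,254). The feet are at (296,121) and (292,247), so the yaw already looks right. The finger pads lie at about (190,255) and (325,255).

```bash
python3 -c "
from h import *
f=np.load('pics/w1.npz'); c=f['color'].max(2); 
for v in (135,150,180,210,230):
    u=np.nonzero(c[v,235:275]<75)[0]+235; print(v,u.min(),u.max())
for u in (250,254):
    v=np.nonzero(c[95:275,u]<75)[0]+95; print(u,v.min(),v.max())
p=[proj(f,253.5,140,.018),proj(f,253.5,230,.018),proj(f,254,115,.018),proj(f,254,255,.009)]
print(np.round(p,4)); d=p[0]-p[1]; print(np.linalg.norm((p[2]-p[3])[:2]),(p[2]+p[3])/2,np.degrees(np.arctan2(d[1],d[0])))
"
```

```text
135 248 258
150 249 258
180 249 258
210 249 258
230 249 258
250 115 253
254 114 255
[[ 0.4544 -0.2353  0.018 ]
 [ 0.4809 -0.3198  0.018 ]
 [ 0.4483 -0.2142  0.018 ]
 [ 0.4911 -0.3509  0.009 ]]
0.14321918837488345 [ 0.46968112 -0.28254475  0.0135    ] 107.41344794147629
```

{"name": "send_rows", "arguments": {
  "steps": [
    {"dx":-1.5,"dy":-0.3,"dz":5,"yaw":0.3,"gripper":0.6},
    {"dx":-1.5,"dy":-0.3,"dz":10,"yaw":0.3,"gripper":0.6},
    {"dx":-1.5,"dy":-0.3,"dz":13,"yaw":0.3,"gripper":0.6},
    {"dx":-1.5,"dy":-0.3,"dz":13,"yaw":0.3,"gripper":0.6}
  ]
}}

```text
clock: 2.95
tcp_pos: [0.4692, -0.2787, 0.0506]
orientation: [-1.856, -2.531, -0.001]
contact_force: [-0.6, -0.5, -0.0]
grip_width: 0.0515
gripper_force: 0.0
```

```bash
python3 -c "
from h import *
rel((.469,-.281,.029),17.4)
f=grab('wrist','w2.png')"
```

```text
tcp [ 0.4692 -0.2787  0.0506] tooly 17.5 tilt [-0.002  0.002 -1.   ] F [-0.6 -0.5 -0. ] t 2.95
-> dxyz cm [-0.21 -0.09  2.15] yaw 0.1
```

View pics/w2.png

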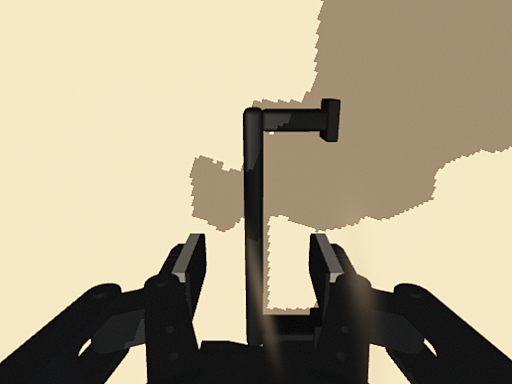

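The bar (column about 254) sits midway between the pads (198 and 318). The front finger passes between the feet, so I can descend and close.

{"name": "send_rows", "arguments": {
  "steps": [
    {"dx":-0.2,"dy":0,"dz":1.2,"yaw":0,"gripper":0.6},
    {"dx":-0.2,"dy":0,"dz":2.1,"yaw":0,"gripper":0.6},
    {"dx":-0.2,"dy":0,"dz":2.1,"yaw":0,"gripper":0.6}
  ]
}}

```text
clock: 3.38
tcp_pos: [0.4696, -0.2827, 0.0299]
orientation: [-1.86, -2.531, -0.0]
contact_force: [-0.5, 0.2, 0.7]
grip_width: 0.0513
gripper_force: 0.0
```

{"name": "send_rows", "arguments": {
  "force": 60,
  "steps": [
    {"dx":0,"dy":0,"dz":0,"yaw":0,"gripper":0.0},
    {"dx":0,"dy":0,"dz":0,"yaw":0,"gripper":0.0},
    {"dx":0,"dy":0,"dz":0,"yaw":0,"gripper":0.0},
    {"dx":0,"dy":0,"dz":0,"yaw":0,"gripper":0.0},
    {"dx":0,"dy":0,"dz":0,"yaw":0,"gripper":0.0}
  ]
}}

```text
clock: 4.0
tcp_pos: [0.4699, -0.2831, 0.0305]
orientation: [1.861, 2.531, 0.0]
contact_force: [-1.7, 0.8, 5.6]
grip_width: 0.0083
gripper_force: 60.4
```

{"name": "send_rows", "arguments": {
  "steps": [
    {"dx":0,"dy":0,"dz":-2,"yaw":0,"gripper":0.0},
    {"dx":0,"dy":0,"dz":-4.5,"yaw":0,"gripper":0.0},
    {"dx":0,"dy":0,"dz":-8,"yaw":0,"gripper":0.0},
    {"dx":0,"dy":0,"dz":-8,"yaw":0,"gripper":0.0}
  ]
}}

```text
clock: 4.5
tcp_pos: [0.4712, -0.2839, 0.1131]
orientation: [1.858, 2.527, 0.002]
contact_force: [1.3, -0.5, -1.0]
grip_width: 0.0083
gripper_force: 59.6
```

```bash
python3 -c "
from h import *
n=np.array([np.cos(np.radians(-4.3)),np.sin(np.radians(-4.3))]); m=np.array([.613,.059])
print(m-n*.101)
rel((*(m-n*.101),.110),-4.3)
f=grab('wrist','w3.png')
print(status.get_obs()['grip_width'],status.get_obs()['gripper_force'])"
```

```text
[0.5122843  0.06657285]
tcp [ 0.4712 -0.2839  0.1131] tooly 17.34 tilt [ 0.005 -0.002 -1.   ] F [ 1.3 -0.5 -1. ] t 4.5
-> dxyz cm [32.23 14.36  0.26] yaw 21.64
0.008328293932128266 59.611276388168335
```

View pics/w3.png

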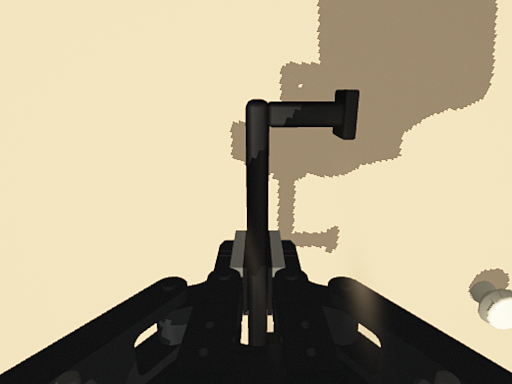

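The handle is held level between the pads, with its far end at (257,100) and a foot at (347,114). Next I move to a standoff with the feet 60 mm short of the front.

{"name": "send_rows", "arguments": {
  "steps": [
    {"dx":3,"dy":1.4,"dz":0,"yaw":4,"gripper":0.0},
    {"dx":7,"dy":3.2,"dz":0,"yaw":8,"gripper":0.0},
    {"dx":11.5,"dy":5.2,"dz":0,"yaw":12,"gripper":0.0},
    {"dx":16,"dy":7.2,"dz":0,"yaw":16,"gripper":0.0},
    {"dx":20,"dy":9,"dz":0,"yaw":21.6,"gripper":0.0}
  ]
}}

```text
clock: 5.18
tcp_pos: [0.4953, -0.0631, 0.1093]
orientation: [-2.304, -2.134, 0.002]
contact_force: [0.3, 0.4, -1.3]
grip_width: 0.0081
gripper_force: 59.5
```

```bash
python3 -c "
from h import *
f=np.load('pics/w3.npz')
R=Rn.from_rotvec([1.858,2.527,.002]).as_matrix(); T=np.array([.4712,-.2839,.1131])
print('bar end',R.T@(proj(f,257,100,.101)-T))
p=cloud(f)
for uv in ((257,108),(257,180),(347,96),(257,103),(340,100)): print(uv,(R.T@(p[uv[1],uv[0]]-T)).round(4), p[uv[1],uv[0]].round(4))
rel((.5123,.0666,.110),-4.3)"
```

```text
bar end [0.07209055 0.00059905 0.0118637 ]
(257, 108) [0.0689 0.0006 0.0129] [ 0.4513 -0.218   0.1   ]
(257, 180) [0.0391 0.0006 0.0103] [ 0.4602 -0.2464  0.1027]
(347, 96) [0.0736 0.0366 0.0117] [ 0.4842 -0.2027  0.1013]
(257, 103) [0.0709 0.0006 0.012 ] [ 0.4507 -0.2161  0.1009]
(340, 100) [0.0719 0.0357 0.0186] [ 0.4839 -0.2047  0.0944]
tcp [ 0.4953 -0.0631  0.1093] tooly -4.37 tilt [-0.002  0.    -1.   ] F [ 0.3  0.4 -1.3] t 5.17
-> dxyz cm [13.06  0.71 -0.07] yaw -0.07
```

{"name": "send_rows", "arguments": {
  "steps": [
    {"dx":4,"dy":0.2,"dz":0,"yaw":0,"gripper":0.0},
    {"dx":8,"dy":0.5,"dz":0,"yaw":0,"gripper":0.0},
    {"dx":11.5,"dy":0.7,"dz":0,"yaw":0,"gripper":0.0},
    {"dx":13,"dy":0.7,"dz":0,"yaw":0,"gripper":0.0},
    {"dx":13,"dy":0.7,"dz":0,"yaw":0,"gripper":0.0}
  ]
}}

```text
clock: 5.8
tcp_pos: [0.5121, 0.0643, 0.1096]
orientation: [-2.3, -2.139, 0.002]
contact_force: [0.1, 0.6, -1.5]
grip_width: 0.0081
gripper_force: 59.5
```

```bash
python3 -c "
from h import *
rel((.5123,.0666,.110),-4.3)
w=grab('wrist','w4.png'); t=grab('top','t4.png'); s=grab('scene','s4.png')
a=cv2.imread('pics/w4.png'); b=cv2.resize(cv2.imread('pics/t4.png')[130:226,180:308],(512,384),interpolation=cv2.INTER_CUBIC)
c=cv2.imread('pics/s4.png')[160:256,225:353]
cv2.imwrite('pics/m4.png',cv2.resize(np.vstack([a,b]),(384,576)));cv2.imwrite('pics/c4.png',cv2.resize(c,(512,384),interpolation=cv2.INTER_CUBIC))"
```

```text
tcp [0.5121 0.0643 0.1096] tooly -4.16 tilt [-0.001 -0.001 -1.   ] F [ 0.1  0.6 -1.5] t 5.8
-> dxyz cm [ 0.23  0.   -0.04] yaw 0.14
```

View pics/m4.png

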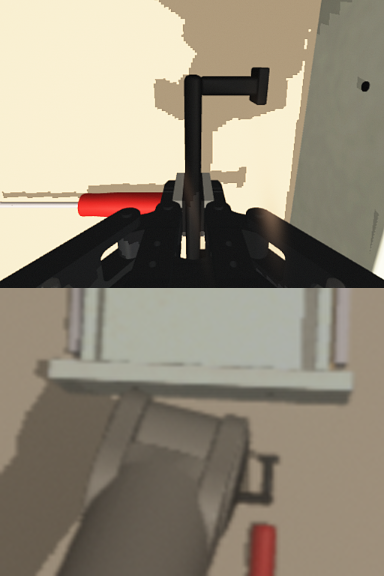

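The wrist view, upper half, shows the +y screw hole on the front at about (487,115) in full-frame pixels and the +y foot at about (349,114). The top view, lower half, shows the arm hiding most of the handle. I'll measure from the wrist view.

```bash
cat > meas.py <<'E'
from h import *
import sys
def meas(name,T,ang_rv):
    f=np.load(name); R=Rn.from_rotvec(ang_rv).as_matrix(); P=cloud(f); c=f['color'].astype(int); L=(P-T)@R  # tool frame
    v,u=np.mgrid[:384,:512]
    # front face: bright-ish, world z .03-.115, beyond
    fm=(P[...,2]>.03)&(P[...,2]<.115)&(u>395)&(v<300)&(c.max(2)>70)&(L[...,1]>.06)
    Q=P[fm]; A=np.c_[Q[:,1],Q[:,2],np.ones(len(Q))]; k=np.linalg.lstsq(A,Q[:,0],rcond=None)[0]
    r=Q[:,0]-A@k; g=abs(r)<.004; k=np.linalg.lstsq(A[g],Q[g,0],rcond=None)[0]
    print('front n',g.sum(),'x=%.4f*y+%.4f*z+%.4f'%tuple(k),'yaw',-np.degrees(np.arctan(k[0])),'rms',(Q[g,0]-A[g]@k).std())
    hm=(u>395)&(v<250)&(c.max(2)<50)&(abs(P[...,0]-(k[0]*P[...,1]+k[1]*P[...,2]+k[2]))<.02)
    n_,lab,st,cen=cv2.connectedComponentsWithStats(hm.astype(np.uint8))
    for i in range(1,n_):
        if st[i,4]>15:
            # ray-plane
            K=f['K'];C=-f['R'].T@f['t']; d=np.array([(cen[i][0]-K[0,2])/K[0,0],(cen[i][1]-K[1,2])/K[1,1],1])@f['R']
            s=(k[0]*C[1]+k[1]*C[2]+k[2]-C[0])/(d[0]-k[0]*d[1]-k[1]*d[2]); X=C+s*d
            print('hole px',cen[i].round(1),st[i],'world',X.round(4),'tool',((X-T)@R).round(4))
    bm=(c.max(2)<60)&(u>200)&(u<380)&(v<200)&(L[...,2]>0.0)&(L[...,2]<.04)
    B=L[bm]; print('handle: y max',np.percentile(B[:,1],[98,99.5]).round(4),'x max',np.percentile(B[:,0],[98,99.5]).round(4),'z min',np.percentile(B[:,2],[1,5,50]).round(4))
    foot=B[B[:,1]>B[:,1].max()-.006]; print('foot x range',np.percentile(foot[:,0],[2,98]).round(4),'z',np.percentile(foot[:,2],[2,98]).round(4),len(foot))
    bar=B[(B[:,1]<.006)&(B[:,0]>.03)&(B[:,0]<.06)]; print('bar slope deg',np.degrees(np.polyfit(bar[:,0],bar[:,1],1)[0]),'z slope',np.degrees(np.polyfit(bar[:,0],bar[:,2],1)[0]))
    return
E
python3 -c "
from meas import *
meas('pics/w4.npz',np.array([.5121,.0643,.1096]),[-2.3,-2.139,.002])"
```

```text
front n 28230 x=0.0700*y+-0.0011*z+0.6088 yaw -4.002260393644912 rms 0.0004083722407576497
hole px [486.6 114.8] [482 109  11  13 112] world [0.6172 0.1226 0.0883] tool [0.0658 0.1007 0.0212]
handle: y max [0.0401 0.0407] x max [0.0745 0.0758] z min [0.0103 0.0108 0.012 ]
foot x range [0.057  0.0758] z [0.0105 0.0267] 887
bar slope deg -0.11022948320255167 z slope 0.24508772378239926
```

View pics/c4.png

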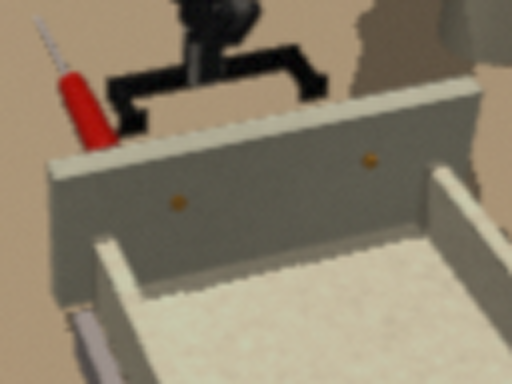

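The scene crop shows the handle facing the front, level and parallel to it. The brass screw heads are at (178,203) and (370,160). The wrist measurement gives a 60 mm gap, with lateral and height errors under 1 mm. Next I approach, then creep forward.

{"name": "send_rows", "arguments": {
  "steps": [
    {"dx":-0.1,"dy":1.5,"dz":0,"yaw":-0.1,"gripper":0.0},
    {"dx":-0.1,"dy":3,"dz":0,"yaw":-0.1,"gripper":0.0},
    {"dx":-0.1,"dy":4.2,"dz":0,"yaw":-0.1,"gripper":0.0},
    {"dx":-0.1,"dy":5,"dz":0,"yaw":-0.1,"gripper":0.0},
    {"dx":-0.1,"dy":5,"dz":0,"yaw":-0.1,"gripper":0.0}
  ]
}}

```text
clock: 6.58
tcp_pos: [0.563, 0.0591, 0.11]
orientation: [2.3, 2.139, -0.0]
contact_force: [-0.5, -0.6, -1.4]
grip_width: 0.0084
gripper_force: 59.5
```

```bash
python3 -c "
from h import *
rel((.5123,.0666,.110),-4.0)
o=status.get_obs(); w=grab('wrist','w5.png')
from meas import *
meas('pics/w5.npz',o['tcp_pos'],o['orientation'])"
```

```text
tcp [0.563  0.0591 0.11  ] tooly -4.16 tilt [ 0. -0. -1.] F [-0.5 -0.6 -1.4] t 6.58
-> dxyz cm [ 0.39 -5.11 -0.  ] yaw -0.16
front n 522 x=-1.4400*y+-0.5777*z+0.9526 yaw 55.22266204323643 rms 0.0022791597963287536
handle: y max [0.0411 0.0492] x max [0.0747 0.0758] z min [0.0104 0.0108 0.012 ]
foot x range [0.0647 0.0702] z [0.0174 0.0261] 78
bar slope deg 0.01573230487756193 z slope 0.06353764242934806
```

{"name": "send_rows", "arguments": {
  "steps": [
    {"dx":0.05,"dy":0.3,"dz":0,"yaw":0,"gripper":0.0},
    {"dx":0.05,"dy":0.6,"dz":0,"yaw":0,"gripper":0.0},
    {"dx":0.05,"dy":0.8,"dz":0,"yaw":0,"gripper":0.0},
    {"dx":0.05,"dy":1.0,"dz":0,"yaw":0,"gripper":0.0},
    {"dx":0.05,"dy":1.2,"dz":0,"yaw":0,"gripper":0.0}
  ]
}}

```text
clock: 7.25
tcp_pos: [0.5738, 0.059, 0.1099]
orientation: [-2.299, -2.139, 0.002]
contact_force: [-3.0, 0.4, 0.2]
grip_width: 0.0083
gripper_force: 59.8
```

{"name": "send_rows", "arguments": {
  "steps": [
    {"dx":0,"dy":0.1,"dz":0,"yaw":0,"gripper":0.0},
    {"dx":0,"dy":0.3,"dz":0,"yaw":0,"gripper":0.0},
    {"dx":0,"dy":0.3,"dz":0,"yaw":0,"gripper":0.0},
    {"dx":0,"dy":0.3,"dz":0,"yaw":0,"gripper":0.0}
  ]
}}

```text
clock: 7.75
tcp_pos: [0.5765, 0.0588, 0.1098]
orientation: [-2.299, -2.139, 0.002]
contact_force: [-5.0, 0.5, 0.6]
grip_width: 0.0083
gripper_force: 59.9
```

```bash
python3 -c "
from h import *
for i in range(4):
    o=status.get_obs(); print(o['clock'],o['contact_force'].round(2),o['tcp_pos'].round(4))
    grab('wrist','w6.png' if i==0 else None)
rel((.5123,.0666,.110),-4.0)"
```

```text
7.75 [-4.96  0.46  0.56] [0.5765 0.0588 0.1098]
7.8 [-4.92  0.31  1.18] [0.5765 0.0588 0.1098]
7.85 [-6.01  0.97  1.73] [0.5765 0.0588 0.1099]
7.9 [-4.1   0.96  1.9 ] [0.5765 0.0588 0.1099]
tcp [0.5764 0.0588 0.1098] tooly -4.14 tilt [-0.002  0.    -1.   ] F [-5.4  0.4  1.9] t 7.95
-> dxyz cm [ 0.32 -6.45 -0.  ] yaw -0.14
```

View pics/w6.png

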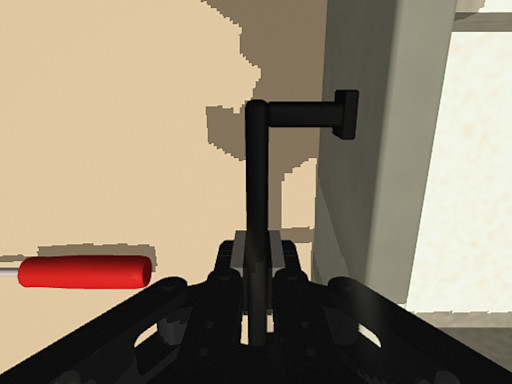

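The +y foot sits flat on the front over the hole area, about 5 N so far, and the spring rate is as expected. I'll push about 5 mm more to reach 10 N.

{"name": "send_rows", "arguments": {
  "steps": [
    {"dx":0,"dy":0.15,"dz":0,"yaw":0,"gripper":0.0},
    {"dx":0,"dy":0.3,"dz":0,"yaw":0,"gripper":0.0},
    {"dx":0,"dy":0.45,"dz":0,"yaw":0,"gripper":0.0},
    {"dx":0,"dy":0.5,"dz":0,"yaw":0,"gripper":0.0},
    {"dx":0,"dy":0.5,"dz":0,"yaw":0,"gripper":0.0}
  ]
}}

```text
clock: 8.57
tcp_pos: [0.5802, 0.0585, 0.1096]
orientation: [-2.297, -2.137, 0.005]
contact_force: [-9.3, 0.9, 3.4]
grip_width: 0.0083
gripper_force: 60.2
```

{"name": "send_rows", "arguments": {
  "steps": [
    {"dx":0,"dy":0,"dz":0,"yaw":0,"gripper":0.0},
    {"dx":0,"dy":0,"dz":0,"yaw":0,"gripper":0.0},
    {"dx":0,"dy":0,"dz":0,"yaw":0,"gripper":0.0},
    {"dx":0,"dy":0,"dz":0,"yaw":0,"gripper":0.0},
    {"dx":0,"dy":0,"dz":0,"yaw":0,"gripper":0.0}
  ]
}}

```text
clock: 9.2
tcp_pos: [0.5802, 0.0585, 0.1096]
orientation: [-2.297, -2.137, 0.005]
contact_force: [-10.0, 0.8, 4.4]
grip_width: 0.0081
gripper_force: 60.2
```

```bash
python3 -c "
from h import *
F=[]
for i in range(6):
    grab('wrist','w7.png' if i==0 else None); o=status.get_obs(); F.append(o['contact_force'])
print(np.mean(F,0),np.std(F,0)); rel((.5123,.0666,.110),-4.0)"
```

```text
[-8.39809402  1.1520089   3.98853928] [0.46260176 0.50584006 0.70079355]
tcp [0.5802 0.0585 0.1096] tooly -4.14 tilt [-0.005  0.001 -1.   ] F [-8.9  1.7  3. ] t 9.5
-> dxyz cm [ 0.31 -6.83 -0.01] yaw -0.14
```

{"name": "send_rows", "arguments": {
  "steps": [
    {"dx":0,"dy":0.05,"dz":0,"yaw":0,"gripper":0.0},
    {"dx":0,"dy":0.05,"dz":0,"yaw":0,"gripper":0.0},
    {"dx":0,"dy":0.05,"dz":0,"yaw":0,"gripper":0.0},
    {"dx":0,"dy":0.05,"dz":0,"yaw":0,"gripper":0.0},
    {"dx":0,"dy":0.05,"dz":0,"yaw":0,"gripper":0.0}
  ]
}}

```text
clock: 10.12
tcp_pos: [0.5806, 0.0585, 0.1096]
orientation: [-2.297, -2.137, 0.005]
contact_force: [-9.0, 1.3, 4.5]
grip_width: 0.0083
gripper_force: 60.2
```

{"name": "send_rows", "arguments": {
  "steps": [
    {"dx":0,"dy":0,"dz":0,"yaw":0,"gripper":0.0},
    {"dx":0,"dy":0,"dz":0,"yaw":0,"gripper":0.0},
    {"dx":0,"dy":0,"dz":0,"yaw":0,"gripper":0.0},
    {"dx":0,"dy":0,"dz":0,"yaw":0,"gripper":0.0},
    {"dx":0,"dy":0,"dz":0,"yaw":0,"gripper":0.0}
  ]
}}

```text
clock: 10.75
tcp_pos: [0.5806, 0.0585, 0.1096]
orientation: [-2.297, -2.137, 0.005]
contact_force: [-9.4, 2.2, 4.2]
grip_width: 0.008
gripper_force: 60.2
```

{"name": "send_rows", "arguments": {
  "steps": [
    {"dx":0,"dy":0,"dz":0,"yaw":0,"gripper":0.0},
    {"dx":0,"dy":0,"dz":0,"yaw":0,"gripper":0.0},
    {"dx":0,"dy":0,"dz":0,"yaw":0,"gripper":0.0},
    {"dx":0,"dy":0,"dz":0,"yaw":0,"gripper":0.0},
    {"dx":0,"dy":0,"dz":0,"yaw":0,"gripper":0.0}
  ]
}}

```text
clock: 11.38
tcp_pos: [0.5806, 0.0585, 0.1095]
orientation: [-2.297, -2.137, 0.005]
contact_force: [-9.0, 1.4, 3.9]
grip_width: 0.0082
gripper_force: 60.2
```

{"name": "send_rows", "arguments": {
  "steps": [
    {"dx":0,"dy":0,"dz":0,"yaw":0,"gripper":0.0},
    {"dx":0,"dy":0,"dz":0,"yaw":0,"gripper":0.0},
    {"dx":0,"dy":0,"dz":0,"yaw":0,"gripper":0.0},
    {"dx":0,"dy":0,"dz":0,"yaw":0,"gripper":0.0},
    {"dx":0,"dy":0,"dz":0,"yaw":0,"gripper":0.0}
  ]
}}

```text
clock: 12.0
tcp_pos: [0.5806, 0.0585, 0.1096]
orientation: [-2.297, -2.137, 0.005]
contact_force: [-9.5, 0.7, 3.7]
grip_width: 0.0083
gripper_force: 60.2
```

```bash
python3 -c "
from h import *
o=status.get_obs(); grab('wrist','w8.png')
f=np.load('pics/w8.npz'); P=cloud(f); c=f['color']
m=np.zeros((384,512),bool); m[85:140,330:362]=1; m&=c.max(2)<60
print('foot z max',np.percentile(P[m][:,2],[95,99]), 'x max',np.percentile(P[m][:,0],99))
# leg and bar tops heights
for uv in((257,106),(257,160),(280,112),(300,112),(320,112),(340,108)): print(uv,P[uv[1],uv[0]].round(4),c[uv[1],uv[0]])
g=grab('scene','s8.png')
a=cv2.imread('pics/w8.png'); b=cv2.resize(cv2.imread('pics/s8.png')[160:256,225:353],(512,384),interpolation=cv2.INTER_CUBIC)
cv2.imwrite('pics/m8.png',cv2.resize(np.vstack([a,b]),(400,600)))"
```

```text
foot z max [0.09905878 0.09968933] x max 0.6265084671317405
(257, 106) [0.5861 0.1283 0.098 ] [18 17 20]
(257, 160) [0.5844 0.106  0.0976] [15 19 17]
(280, 112) [0.5952 0.1253 0.0979] [20 19 19]
(300, 112) [0.6031 0.1248 0.099 ] [24 24 23]
(320, 112) [0.6113 0.1241 0.098 ] [21 21 20]
(340, 108) [0.6196 0.125  0.0973] [24 24 23]
```

View pics/m8.png

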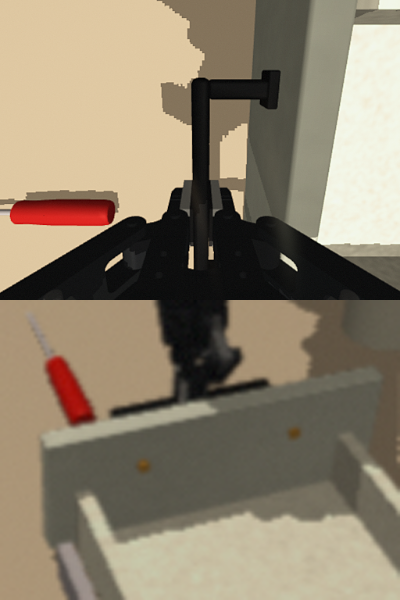

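The handle is level (top about 0.098 m, so its centre is at about 0.089 m) and flat on the front, with a steady push of about 9 to 10 N held for over 2 s. I'll hand in now.

```bash
python3 -c "
from h import *
print(workorder.hand_in())"
```

```text
the job is handed in; nothing more can be done
None
```

The handle is gripped and pressed flat on the drawer front over the two screw holes with a steady push of about 9–10 N, and the job was handed in at about 12 s; no verdict was returned.

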